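# Release the instrument cassette from its hold-down

### The job

The instrument cassette is held down in its cradle by a strap under a knurled locking ring. With a fingertip on the outside of the rim, roll the ring counter-clockwise (seen from above) until the bar on its top first comes to the fixed mark on the stud, then two more full turns, stopping with the bar at the mark again. Then push the strap's post sideways with the fingertip, either way, to its stop, so that the strap is clear of the cassette; do not pinch or lift anything, and leave the strap alone until the ring is loose and the cassette and the other things where they are.

Things in the scene. Friction and masses are not known exactly. Their poses are not given: they have to be found in the camera images.
- cradle: Fixed aluminium plate 8 mm thick with low rails; origin on the stud's axis at its underside, z up. It spans x -55 to +195 mm, y -115 to +115 mm in its frame. The upright steel stud, 18 mm thick, stands at the origin, top 96 mm up; on its top a small dark bar, the fixed mark, points along the cradle's -x. The cassette lies on the +x side.
- ring_centre (a point): Centre of the steel knurled ring round the stud: upright axis, radius 30 mm over 30 ridges, 28 mm high. At joint value 0 it spans 49 to 77 mm above the worktop; it rises 3 mm a turn as it loosens. The middle 18 mm of its height is full width. A dark radial bar on its top shows its turn. Within 70 mm of its axis nothing but the stud rises above 48 mm.
- lock_ring (a joint): Turn of the ring in rad, counted through full turns, growing counter-clockwise seen from above (loosening). 0: its bar is in line with the fixed mark. Starts between -1.6 and -0.4 (tightened past the mark). Wanted: 12.57. It stays where it is left and takes about 2 N along the rim; the fingertip may slip a little on it, so watch it as it turns.
- strap (a joint): Turn of the strap about the stud in rad, growing counter-clockwise seen from above. 0: along the cradle's +x, over the cassette; stops at -1.75 and +1.75; starts within 0.15 of 0. Clear of the cassette beyond 1.25 either way. Only friction holds it (about 1.2 N at the post), before and after the ring is loosened; it stays where it is left.
- strap_post (a point): Centre of the top of the upright steel post, 14 mm thick, 28 mm high, on the strap's free end, 110 mm from the stud's axis; top 75 mm above the worktop. The strap is a steel bar 142 x 28 x 7 mm, upper side 47 mm above the worktop, 20 mm of it behind the stud's axis. The post's side can be pushed 50 to 70 mm above the worktop.
- cassette: Loose perforated instrument cassette 139 x 186 x 29 mm lying in the cradle under the strap, top 37 mm above the worktop; origin at the centre of its underside. It stays where it is.
- dappen_dish: Small loose dish, 32 mm across, 22 mm high, origin under its centre. Leave alone.
- bond_bottle: Small loose bottle, 23 mm across, 55 mm high, origin under its centre. Leave alone.
- bur_block: Loose block of burs 34 x 62 x 34 mm, origin under its centre. Leave alone.
- mouth_mirror: Loose dental mirror 156 mm long lying on the worktop, origin under its centre. Leave alone.
Mind the look-alikes: they are no part of the job. Of the things like the cassette, leave any that is pink; of the rest the larger one is meant.

How it is judged:
On the way, in this order (a step that is already met when the one before it is completed fails the run):
1. the ring is loosened: two full turns past the mark, strap still over the cassette (value of joint lock_ring between 12.02 and 13.12 rad and value of joint strap between -0.4 and 0.4 rad), for 0.2 s.
2. the strap is pushed aside, clear of the cassette ((value of joint strap above 1.25 rad or value of joint strap below -1.25 rad)), for 0.2 s.
At the end, for the whole second after the job is handed in: The ring stands at two full turns past the mark (12.57 rad, within 0.55 rad), the strap is turned more than 1.25 rad to either side, both at rest, and the cassette is within 20 mm of where it lay (value of joint lock_ring between 12.02 and 13.12 rad and (value of joint strap above 1.25 rad or value of joint strap below -1.25 rad) and distance of cassette from where it was at the start of the episode below 0.02 m and linear speed of cassette below 0.02 m/s and velocity of joint lock_ring between -0.1 and 0.1 rad/s and velocity of joint strap between -0.1 and 0.1 rad/s); the robot touches nothing.
It fails at once if the strap was moved (more than 0.4 rad from straight) before the ring was loosened (value of joint lock_ring below 12.02 rad and (value of joint strap above 0.4 rad or value of joint strap below -0.4 rad)).
It fails at once if the ring was turned well past two full turns (value of joint lock_ring above 13.77 rad).
It fails at once if the ring was pinched between the fingers instead of rolled from outside (horizontal distance between the grasp point and ring_centre below 0.015 m and contact force between the fingers and cradle above 0.5 N).
It fails at once if the cassette was lifted or pushed about (more than 30 mm) (distance of cassette from where it was at the start of the episode above 0.03 m).
It fails at once if the dish, bottle, bur block or mirror was moved more than 30 mm (distance of any of dappen_dish, bond_bottle, bur_block, mouth_mirror from where it was at the start of the episode above 0.03 m).
It also fails if it takes over 69 s, if anything falls off the work surface, if the arm or the gripper's body presses on something with over 40 N, if the wrist force passes 120 N, or if a joint passes its speed limit or range.

### The arm

A 6-joint arm with a two-finger parallel gripper is mounted at the origin on a cart in front of the work surface, level with it; the furniture and walls round the work are solid. World frame = base frame: x ahead of the robot, y to its left, z up, the work surface at z = 0. Lengths are in m, angles in rad, forces in N, time in s.
With the tool pointing down it reaches from about 0.275 to 0.725 m from the base axis. Payload 15.9 kg.
Tool frame: the origin (TCP) lies between the finger pads; the fingertips stand 25 mm ahead of it and the grasp point (between the pads) lies 6 mm ahead of it; y points along the fingers, z is the direction in which the jaws open and shut, and the axes are right-handed (so a half turn about y gives the same grasp; the last joint's range is limited). The gripper opens to 85 mm and grips with 20 to 120 N. Pads are 22 mm wide; open, the fingers measure 114 mm over their backs; the gripper's body (76 mm by 85 mm) begins 54 mm behind the grasp point. The pads swing forward as they close: fully open they stand 13 mm farther back than shut.
Start: joints at [1.139, 0.213, -0.034, 1.323, 0, 1.571], TCP at [0.209, 0.454, 0.222] pointing down, gripper open.
Joint ranges: [-2.98, 2.98], [-0.74, 1.72], [-1.14, 1.35], [-2.1, 2.04], [-1.57, 1.44], [-3.14, 3.14]. Speed limits (rad/s): [1.89, 1.89, 2.39, 2.57, 3.14, 3.14].

### API

Orientations are given as a rotation vector (axis times angle).
In Python, from plant import r gives the robot as it stands.
- The arm moves only by the tool send_rows, never from a script. Its arguments are lists of equal length, an entry for each row: "translation": the shift along the world's x, y, z in mm, a list of three; "turn": the turn, a rotation vector about the world's x, y, z in degrees, a list of three. A call has 1 to 10 rows; each row is the pose to reach, as a shift and turn from the pose commanded when the call began; what a row does not reach only later rows make up. A row lasts 1/12 s, in which the tool goes at most 41.7 mm and 7.16 degrees, less where a joint would pass 70% of its speed; a pose out of reach is approached as far as the arm can. A call with a gripper value outside its range is refused whole. "fingers" is the closure, from 0 (fully open) to 1 (shut), set as the call begins (left out, the last holds). The fingers move at their own pace and stop on an object; "grip_force" is the grip in N (left out, the last holds). Time passes only in rows, so rows that repeat a pose let the fingers close. It gives the time, the measured TCP pose, the force and the opening at its end, in the units of the state.
- r.observe(): the state, without advancing time (a new reading comes with each control period).
- r.read_camera(name): name is "scene" or "top" or "wrist"; returns (picture, depth): 420x560x3 uint8, red, green, blue; 420x560 float32, m along the optical axis (not along the pixel's ray), 0 where there is no reading.
- r.camera_model(name): a dict with "intrinsics" (3x3 intrinsics, pixels), "D" ([k1, k2, p1, p2, k3] as OpenCV has them; the pictures are not rectified), "camera_from_world" (4x4, takes a point from world to camera coordinates). Camera axes: x right, y up, looking along -z (the intrinsics and any distortion apply to the point x, -y, -z); pixel columns grow to the right and rows downward; lengths in m; the calibration is good to about 2 mm. A picture is of the moment at which its call begins: read the wrist's pose just before it. camera_model takes no time and is no camera call; for the wrist camera it gives the pose at the moment of the call.
- r.hand_in(): hands the job in, once; it reports no verdict.
The state is a dict: "t": time; "joint_positions": joint angles; "qvel": joint speeds; "effort": joint torques, N m; "ee_pos": TCP position; "eef_rot": TCP orientation; "ft_force": force on the tool from outside, world axes, zero at the start; "moment": the same for the moment, N m; "gripper_width": opening from 0.0 (shut) to 1.0 (fully open).
Only numpy, scipy, OpenCV 4.12 (cv2) and the standard library are available. Lean on these libraries where they do the work, as an engineer would, in place of code of your own. Each camera call takes 0.05 s, during which the arm holds its last target. There are 200 camera calls.

## Working session

There is one attempt and no reset: what is moved stays moved. The work goes in short steps, Python scripts to look and compute and a tool call to move; the robot and the scene stay as the last step left them, time stands still between calls to the robot, and variables do not carry over. Pictures are saved under pics/ and viewed, about 8 in all and at most 12, crops included, and the job is handed in when it is done.

Besides the shell and the picture viewer there is one more tool, called after "Emit:" by a JSON object that holds its "name" and its "arguments". send_rows: Moves the arm, as the interface text tells. Its arguments: {"type":"object","properties":{"translation":{"type":"array","items":{"type":"array","items":{"type":"number"}}},"turn":{"type":"array","items":{"type":"array","items":{"type":"number"}}},"fingers":{"type":"number"},"grip_force":{"type":"number"}},"required":["translation","turn"]}

```bash
mkdir -p pics; ls
python3 - <<'E'
from plant import r
import cv2
s=r.observe(); print({k:(v if not hasattr(v,'round') else v) for k,v in s.items()})
for n in ("scene","top"):
    im,d=r.read_camera(n); cv2.imwrite(f"pics/{n}0.png",im[:,:,::-1])
    import numpy as np; np.save(f"pics/{n}0d.npy",d)
    m=r.camera_model(n); print(n,np.round(m["intrinsics"],1).tolist(),np.round(m["D"],4),np.round(m["camera_from_world"],3).tolist())
E
```

```text
pics
{'t': 0.0, 'joint_positions': array([ 1.13900663e+00,  2.13339190e-01, -3.50494843e-02,  1.32349505e+00,
        1.82529068e-05,  1.57081004e+00]), 'qvel': array([-0.00076371, -0.00078126,  0.00030687,  0.00245553, -0.00049883,
        0.00103031]), 'effort': array([-3.29693037e-03, -6.86165285e+01,  4.87119448e+01,  1.76615693e-02,
       -2.53751587e-04,  1.94909552e-05]), 'ee_pos': array([0.20909904, 0.45379902, 0.22182846]), 'eef_rot': array([-1.54519822,  0.33890781, -0.33851133]), 'ft_force': array([ 0.39110846,  0.08550307, -0.15255061]), 'moment': array([ 0.03698161,  0.00548085, -0.01303025]), 'gripper_width': 1.003093776189504}
scene [[523.9, 0.0, 272.2], [0.0, 523.9, 205.3], [0.0, 0.0, 1.0]] [-0.1386  0.      0.      0.      0.    ] [[0.814, -0.58, 0.019, -0.414], [0.314, 0.468, 0.826, -0.271], [-0.488, -0.667, 0.563, -0.867], [0.0, 0.0, 0.0, 1.0]]
top [[458.4, 0.0, 285.2], [0.0, 458.4, 210.8], [0.0, 0.0, 1.0]] [-0.0808  0.      0.      0.      0.    ] [[0.001, -1.0, -0.001, 0.045], [0.976, 0.0, 0.216, -0.534], [-0.216, -0.001, 0.976, -1.163], [0.0, 0.0, 0.0, 1.0]]
```

View pics/top0.png

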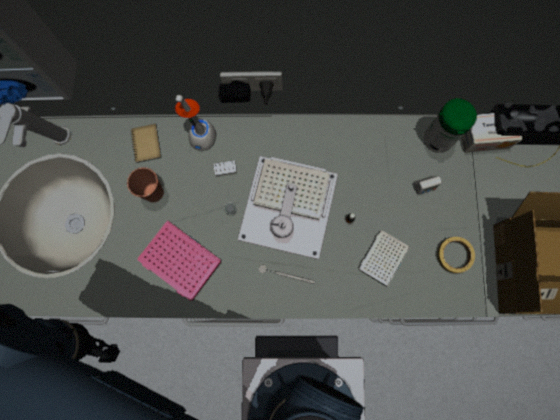

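View pics/scene0.png

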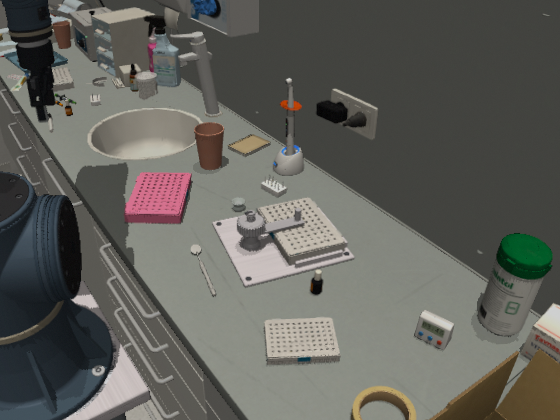

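The top view shows three cassette-like things: pink at (180,260), a small white loose one at (384,257), and the larger white one in the cradle at (293,188), which is the one meant. The ring is at about (282,226) and the post at (291,186). Next I check this in a close crop and get positions.

```bash
cat > h.py <<'E'
from plant import r
import numpy as np, cv2
def ray(n,px,z,m=None):
    m=m or r.camera_model(n); T=np.array(m["camera_from_world"])
    u=cv2.undistortPoints(np.array([[px]],float),np.array(m["intrinsics"]),np.array(m["D"])).ravel()
    d=T[:3,:3].T@np.array([u[0],-u[1],-1]); c=-T[:3,:3].T@T[:3,3]
    return c+d*(z-c[2])/d[2]
def proj(n,P,m=None):
    m=m or r.camera_model(n); T=np.array(m["camera_from_world"])
    q=(T[:3,:3]@np.atleast_2d(P).T).T+T[:3,3]; q=q*[1,-1,-1]
    return cv2.projectPoints(q.reshape(-1,1,3),np.zeros(3),np.zeros(3),np.array(m["intrinsics"]),np.array(m["D"]))[0].reshape(-1,2)
E
python3 - <<'E'
from h import *
im=cv2.imread("pics/top0.png")
c=cv2.resize(im[145:265,225:365],None,fx=5,fy=5,interpolation=cv2.INTER_CUBIC); cv2.imwrite("pics/crop1.png",c)
for p in [(262,156),(337,173),(322,256),(240,237)]: print(p,ray("top",p,.008).round(4))
print(ray("top",(282,226),.077),ray("top",(291,186),.075))
E
```

```text
(262, 156) [0.7052 0.1116 0.008 ]
(337, 173) [ 0.6546 -0.1015  0.008 ]
(322, 256) [ 0.419 -0.055  0.008]
(240, 237) [0.4712 0.1692 0.008 ]
[0.48909924 0.05340065 0.077     ] [0.59763439 0.02971751 0.075     ]
```

View pics/crop1.png

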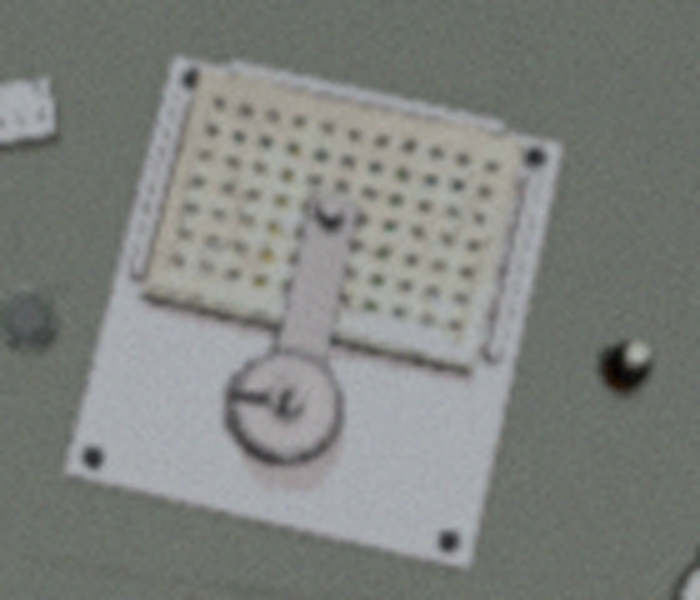

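The crop confirms the large cream cassette lies under the strap. The ring centre is at crop (284,407), the ring bar points left at (250,397), and the post top is at (330,208). The bar is about 80° clockwise of the mark.

Run:
```python
from h import *
from scipy.spatial.transform import Rotation as R
f=lambda u,v:((u+.5)/5-.5+225,(v+.5)/5-.5+145)
C=np.array([ray("top",f(*p),.008)[:2] for p in [(178,56),(562,145),(470,567),(68,472)]]) # +x+y,+x-y,-x-y,-x+y
L=np.array([(195,115),(195,-115),(-55,-115),(-55,115)])/1e3
z=C[:,0]+1j*C[:,1]; l=L[:,0]+1j*L[:,1]
A=np.c_[l,np.ones(4)]; s,res,_,_=np.linalg.lstsq(A,z,rcond=None)
print("scale",abs(s[0]),"yaw",np.degrees(np.angle(s[0])),"origin",s[1],abs(A@s-z))
c=ray("top",f(284,407),.076);p=ray("top",f(330,208),.075);b=ray("top",f(240,396),.076)
print("ring",c,"post",p,np.hypot(*(p-c)[:2]),"strap dir",np.degrees(np.arctan2(*(p-c)[1::-1])),"bar",np.degrees(np.arctan2(*(b-c)[1::-1])))
d=np.load("pics/top0d.npy"); print(d[224:229,278:286].round(3))
im=cv2.imread("pics/scene0.png")
for n in ("scene",): print(proj(n,[[c[0],c[1],.096],[*p[:2],.075]]))
print(R.from_rotvec(r.observe()["eef_rot"]).as_matrix().round(3))
g=ray("top",(350,217),.05); print("bottle",g, "dish",ray("top",(231,210),.02))
```

```text
scale 0.9823304129949836 yaw -13.371485167280461 origin (0.4925489349334337+0.051831867263464886j) [0.00104083 0.00096877 0.00033689 0.00050823]
ring [0.4892852  0.05497287 0.076     ] post [0.59708241 0.03078242 0.075     ] 0.11047812859727245 strap dir -12.648037935971841 bar 75.77230175594615
[[1.187 1.178 1.173 1.177 1.174 1.172 1.171 1.175]
 [1.191 1.177 1.175 1.176 1.171 1.176 1.173 1.178]
 [1.192 1.194 1.174 1.173 1.172 1.177 1.171 1.182]
 [1.198 1.198 1.188 1.174 1.177 1.176 1.182 1.194]
 [1.192 1.186 1.192 1.193 1.19  1.187 1.189 1.192]]
[[250.25386894 211.47254874]
 [297.88731158 208.83552233]]
[[ 0.908 -0.     0.419]
 [-0.419 -0.001  0.908]
 [ 0.    -1.    -0.001]]
bottle [ 0.51866051 -0.12845929  0.05      ] dish [0.54444748 0.19448195 0.02      ]
```

Emit:
{"name": "send_rows", "arguments": {"translation": [[19, -36, 0], [38, -72, 0], [57, -108, 0], [76, -144, 0], [95, -180, 0], [114, -216, 0], [133, -252, 0], [152, -288, 0], [171, -324, 0], [180, -340, 0]], "turn": [[0, 0, 2.5], [0, 0, 5], [0, 0, 7.5], [0, 0, 10], [0, 0, 12.5], [0, 0, 15], [0, 0, 17.5], [0, 0, 20], [0, 0, 22.5], [0, 0, 24.8]], "fingers": 1, "grip_force": 60}}

```text
t: 0.93
ee_pos: [0.3903, 0.1106, 0.2222]
eef_rot: [-1.572, -0.001, 0.001]
ft_force: [-0.4, 0.6, 0.1]
gripper_width: -0.004
```

Emit:
{"name": "send_rows", "arguments": {"translation": [[15, -30, -20], [31, -60, -42], [31, -60, -42], [31, -60, -42]], "turn": [[0, 0, 0], [0, 0, 0], [0, 0, 0], [0, 0, 0]]}}

```text
t: 1.27
ee_pos: [0.4197, 0.0527, 0.1792]
eef_rot: [-1.571, 0.004, 0.0]
ft_force: [0.0, 1.1, -0.2]
gripper_width: 0.003
```

Run:
```python
from h import *
from scipy.spatial.transform import Rotation as R
s=r.observe(); print(s["t"],s["ee_pos"],s["ft_force"],s["gripper_width"],s["joint_positions"].round(2)); print(R.from_rotvec(s["eef_rot"]).as_matrix().round(3))
m=r.camera_model("wrist"); im,d=r.read_camera("wrist"); cv2.imwrite("pics/w1.png",im[:,:,::-1])
for z in (.076,.096): print(z,proj("wrist",[[.4895,.0545,z]],m))
```

```text
1.2667 [0.41971703 0.05271724 0.17915924] [ 0.02566903  1.07998424 -0.23888799] 0.0025411243341959956 [ 0.12  0.07 -0.31  1.19  0.    0.13]
[[ 1.    -0.003  0.002]
 [-0.002 -0.     1.   ]
 [-0.003 -1.    -0.   ]]
0.076 [[279.44789679 285.663747  ]]
0.096 [[279.58934199 298.24896119]]
```

View pics/w1.png

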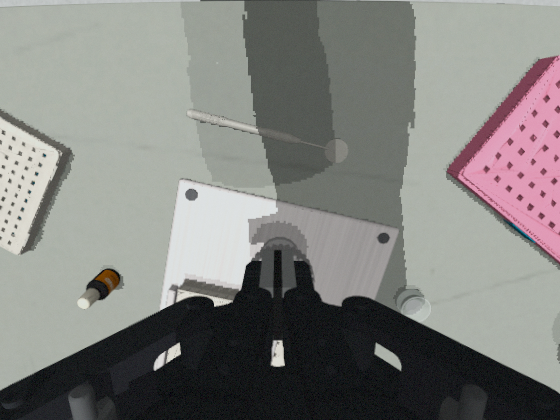

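The wrist camera looks toward the robot: the mirror is at (270,135) and the fingers hide the ring. I'll hover on the ring's +x side so that it can see the ring.

Emit:
{"name": "send_rows", "arguments": {"translation": [[40, 0, 0], [80, 0, 0], [120, 1, 0], [140, 1, 0], [140, 1, 0], [140, 1, 0]], "turn": [[0, 0, 0], [0, 0, 0], [0, 0, 0], [0, 0, 0], [0, 0, 0], [0, 0, 0]]}}

```text
t: 1.82
ee_pos: [0.5605, 0.0564, 0.1803]
eef_rot: [-1.571, -0.002, 0.002]
ft_force: [-0.4, 1.2, -0.8]
gripper_width: 0.003
```

Run:
```python
from h import *
s=r.observe(); print(s["t"],s["ee_pos"])
m=r.camera_model("wrist"); im,d=r.read_camera("wrist"); cv2.imwrite("pics/w2.png",im[:,:,::-1]); np.save("pics/w2d.npy",d)
import pickle; pickle.dump(m,open("pics/w2m.pkl","wb"))
p=proj("wrist",[[.4895,.0545,.076]],m)[0]; print(p)
T=np.array(m["camera_from_world"]);print(-T[:3,:3].T@T[:3,3])
x,y=int(p[0]),int(p[1]); y0=max(0,y-100);x0=max(0,x-130); print(x0,y0)
cv2.imwrite("pics/w2c.png",cv2.resize(im[y0:y0+200,x0:x0+260,::-1],None,fx=3,fy=3,interpolation=cv2.INTER_CUBIC))
```

```text
1.8167 [0.56052706 0.05644431 0.18029294]
[274.46719803 111.47428175]
[0.49002334 0.05659757 0.33016047]
144 11
```

View pics/w2c.png

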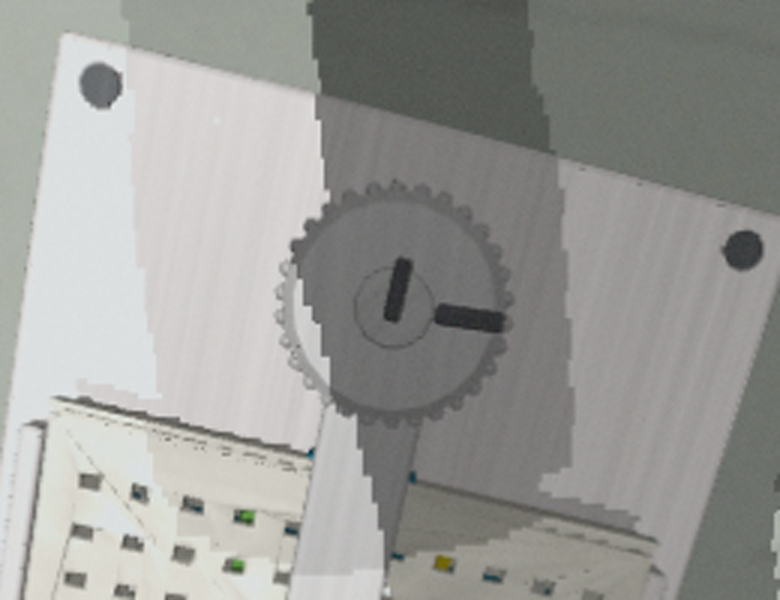

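Run:
```python
from h import *
import pickle; m=pickle.load(open("pics/w2m.pkl","rb"))
f=lambda u,v:((u+.5)/3-.5+144,(v+.5)/3-.5+11)
for z,p in ((.063,(394,305)),(.095,(394,307)),(.063,(275,305)),(.063,(513,305)),(.063,(394,181)),(.063,(394,428))): print(z,ray("wrist",f(*p),z,m))
# Minkowski path, start at -x face middle, CCW
R,a,b,pr=30,11,14.5,3
```

```text
0.063 [0.4901108  0.05480195 0.063     ]
0.095 [0.49053675 0.05501704 0.095     ]
0.063 [0.49012134 0.02429768 0.063     ]
0.063 [0.49002365 0.08529948 0.063     ]
0.063 [0.4602308  0.05480019 0.063     ]
0.063 [0.52150939 0.05480169 0.063     ]
```

The ring is clear: its bar points right at crop (437–503,317), the mark points up at (400,285), the centre is (0.490, 0.055), and the joint is about -1.5 rad. I'll descend on the +x side and make contact.

Emit:
{"name": "send_rows", "arguments": {"translation": [[0, -8, -35], [0, -15, -70], [0, -15, -98], [0, -15, -98], [-15, -15, -98], [-27, -15, -98], [-30, -15, -98], [-31, -15, -98], [-31, -15, -98]], "turn": [[0, 0, 0], [0, 0, 0], [0, 0, 0], [0, 0, 0], [0, 0, 0], [0, 0, 0], [0, 0, 0], [0, 0, 0], [0, 0, 0]]}}

```text
t: 2.62
ee_pos: [0.5299, 0.0405, 0.0838]
eef_rot: [-1.571, -0.003, -0.0]
ft_force: [0.1, -1.0, 0.2]
gripper_width: -0.001
```

Emit:
{"name": "send_rows", "arguments": {"translation": [[-1, 0, -1], [-2, 0, -1], [-3, 0, -1], [-3, 0, -1]], "turn": [[0, 0, 0], [0, 0, 0], [0, 0, 0], [0, 0, 0]]}}

```text
t: 2.95
ee_pos: [0.5262, 0.0401, 0.0812]
eef_rot: [-1.571, -0.001, 0.001]
ft_force: [0.8, 0.2, 1.0]
gripper_width: -0.002
```

Emit:
{"name": "send_rows", "arguments": {"translation": [[4, 8, 0], [4, 12, 0], [2, 14, 0], [0, 14, 0], [-1, 14, 0], [-2, 14, 0], [-2, 14, 0]], "turn": [[0, 0, 0], [0, 0, 0], [0, 0, 0], [0, 0, 0], [0, 0, 0], [0, 0, 0], [0, 0, 0]]}}

```text
t: 3.53
ee_pos: [0.524, 0.054, 0.0813]
eef_rot: [-1.571, -0.001, 0.001]
ft_force: [-0.7, -0.1, -0.3]
gripper_width: -0.003
```

Emit:
{"name": "send_rows", "arguments": {"translation": [[-1, 0, 0], [-2, 0, 0], [-3, 0, 0], [-4, 0, 0], [-5, 0, 0], [-5, 0, 0]], "turn": [[0, 0, 0], [0, 0, 0], [0, 0, 0], [0, 0, 0], [0, 0, 0], [0, 0, 0]]}}

```text
t: 4.03
ee_pos: [0.5191, 0.0541, 0.0813]
eef_rot: [-1.571, -0.001, 0.001]
ft_force: [-0.1, -0.1, -0.6]
gripper_width: -0.002
```

Run:
```python
from h import *
s=r.observe(); print(s["t"],s["ee_pos"],s["ft_force"])
m=r.camera_model("wrist"); im,d=r.read_camera("wrist")
i2,_=r.read_camera("scene")
a=cv2.resize(im[40:240,150:410],(560,430)); b=cv2.resize(i2[150:290,180:360],(540,420))
b=cv2.copyMakeBorder(b,0,10,0,0,0)
cv2.imwrite("pics/w3.png",cv2.resize(np.hstack([a,b])[:,:,::-1],None,fx=.72,fy=.72,interpolation=cv2.INTER_AREA))
```

```text
4.0333 [0.51905034 0.05407008 0.08130051] [-0.08513659 -0.14048591 -0.57182496]
```

View pics/w3.png

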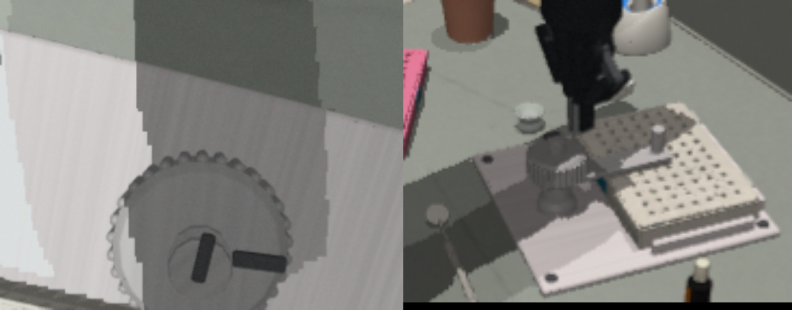

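Run:
```python
from h import *
def cloud(n,d,m):
    T=np.array(m["camera_from_world"]);v,u=np.nonzero(d>0)
    q=cv2.undistortPoints(np.c_[u,v].astype(float).reshape(-1,1,2),np.array(m["intrinsics"]),np.array(m["D"])).reshape(-1,2)
    z=d[v,u]; P=np.c_[q[:,0]*z,-q[:,1]*z,-z]; return (P-T[:3,3])@T[:3,:3],u,v
im,d=r.read_camera("scene"); m=r.camera_model("scene")
P,u,v=cloud("scene",d,m)
k=(abs(P[:,0]-.52)<.035)&(abs(P[:,1]-.055)<.035)&(P[:,2]>.05)&(P[:,2]<.16)
for z in np.arange(.05,.16,.008):
    j=k&(abs(P[:,2]-z)<.004)
    if j.sum(): print(round(z,3),j.sum(),P[j].min(0).round(3)[:2],P[j].max(0).round(3)[:2],im[v[j],u[j]].mean(0).round())
print(proj("scene",[[.519,.054,.056],[.519,.054,.076],[.519,.054,.096],[.49,.055,.096]]))
im,d=r.read_camera("wrist"); m=r.camera_model("wrist"); P,u,v=cloud("wrist",d,m)
k=(abs(P[:,1]-.054)<.03)&(P[:,0]>.49)&(P[:,0]<.54)&(P[:,2]<.2)
for z in np.arange(.05,.16,.008):
    j=k&(abs(P[:,2]-z)<.004)
    if j.sum(): print(round(z,3),j.sum(),P[j].min(0).round(3)[:2],P[j].max(0).round(3)[:2],v[j].min(),v[j].max(),im[v[j],u[j]].mean(0).round())
cv2.imwrite("pics/w4.png",im[:,:,::-1])
```

```text
0.05 10 [0.485 0.026] [0.509 0.033] [86. 84. 83.]
0.058 23 [0.486 0.024] [0.51  0.034] [84. 81. 81.]
0.066 29 [0.485 0.024] [0.513 0.038] [89. 87. 86.]
0.074 138 [0.485 0.024] [0.517 0.08 ] [96. 94. 93.]
0.082 16 [0.485 0.033] [0.509 0.081] [79. 76. 76.]
0.09 25 [0.486 0.044] [0.523 0.063] [78. 76. 75.]
0.098 58 [0.485 0.04 ] [0.525 0.063] [55. 54. 54.]
0.106 41 [0.506 0.039] [0.525 0.061] [37. 38. 38.]
0.114 41 [0.506 0.039] [0.525 0.06 ] [33. 34. 34.]
0.122 37 [0.506 0.04 ] [0.525 0.066] [39. 40. 40.]
0.13 24 [0.505 0.032] [0.511 0.082] [31. 32. 32.]
0.138 78 [0.504 0.021] [0.528 0.087] [26. 27. 27.]
0.146 57 [0.505 0.021] [0.526 0.09 ] [17. 18. 19.]
0.154 62 [0.5   0.021] [0.53  0.087] [17. 18. 20.]
[[262.13250007 222.5316304 ]
 [262.20869932 214.9361444 ]
 [262.28706815 207.18389637]
 [250.53340387 211.35658761]]
0.05 133 [0.524 0.031] [0.54  0.045] 245 268 [105. 105. 104.]
0.066 14 [0.491 0.025] [0.518 0.084] 198 251 [119. 119. 118.]
0.074 3288 [0.49  0.025] [0.518 0.084] 200 252 [114. 114. 113.]
0.082 265 [0.49  0.065] [0.496 0.081] 203 215 [47. 48. 50.]
0.09 236 [0.49  0.046] [0.509 0.064] 210 252 [94. 94. 93.]
0.098 888 [0.49  0.041] [0.513 0.068] 213 268 [70. 71. 71.]
0.106 544 [0.507 0.041] [0.513 0.068] 258 277 [42. 44. 44.]
0.114 664 [0.507 0.041] [0.513 0.068] 266 287 [41. 43. 43.]
0.122 652 [0.507 0.041] [0.53  0.068] 275 340 [48. 49. 49.]
0.13 1074 [0.505 0.024] [0.53  0.082] 287 340 [31. 33. 34.]
0.138 2966 [0.504 0.024] [0.531 0.084] 292 364 [21. 24. 25.]
0.146 4312 [0.504 0.024] [0.528 0.084] 305 383 [22. 24. 26.]
0.154 1706 [0.501 0.024] [0.527 0.084] 319 387 [21. 23. 25.]
```

View pics/w4.png

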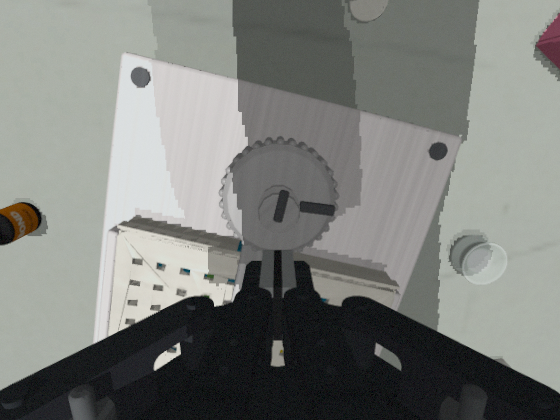

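Run:
```python
from h import *
print(r.observe()["ee_pos"],r.observe()["t"])
im,d=r.read_camera("wrist"); m=r.camera_model("wrist"); T=np.array(m["camera_from_world"]);K=np.array(m["intrinsics"]);D=np.array(m["D"])
for u in (240,256,270,288,304):
    for v in range(238,276,4):
        q=cv2.undistortPoints(np.array([[[u,v]]],float),K,D).ravel(); z=d[v,u]
        p=(np.array([q[0]*z,-q[1]*z,-z])-T[:3,3])@T[:3,:3]; print(u,v,p.round(4),im[v,u].mean().round())
```

```text
[0.51929244 0.05410291 0.08133086] 4.2333
240 238 [0.51   0.0355 0.0726] 137.0
240 242 [0.5328 0.0293 0.0211] 40.0
240 246 [0.5327 0.03   0.0282] 44.0
240 250 [0.5329 0.0307 0.0343] 62.0
240 254 [0.5316 0.0317 0.0436] 95.0
240 258 [0.5333 0.0319 0.0456] 101.0
240 262 [0.5362 0.0317 0.0452] 103.0
240 266 [0.539  0.0316 0.0448] 138.0
240 270 [0.5412 0.0316 0.0457] 138.0
240 274 [0.5441 0.0315 0.0454] 137.0
256 238 [0.509  0.0438 0.0751] 108.0
256 242 [0.5111 0.0437 0.0752] 107.0
256 246 [0.5138 0.0436 0.074 ] 89.0
256 250 [0.5168 0.0434 0.072 ] 93.0
256 254 [0.5306 0.0416 0.0459] 105.0
256 258 [0.5328 0.0416 0.0467] 105.0
256 262 [0.512  0.045  0.0967] 11.0
256 266 [0.5123 0.0452 0.0999] 21.0
256 270 [0.5119 0.0455 0.1046] 27.0
256 274 [0.5119 0.0457 0.1082] 20.0
270 238 [0.5088 0.0507 0.0757] 105.0
270 242 [0.5112 0.0507 0.075 ] 106.0
270 246 [0.5131 0.0507 0.0756] 106.0
270 250 [0.5079 0.0511 0.0929] 71.0
270 254 [0.5077 0.0512 0.0978] 74.0
270 258 [0.5079 0.0513 0.1014] 76.0
270 262 [0.5075 0.0514 0.1061] 75.0
270 266 [0.508  0.0514 0.1088] 75.0
270 270 [0.5084 0.0515 0.1115] 76.0
270 274 [0.5078 0.0516 0.1162] 72.0
288 238 [0.5092 0.0597 0.0746] 104.0
288 242 [0.5113 0.0597 0.0747] 105.0
288 246 [0.4487 0.0544 0.2311] 104.0
288 250 [0.5078 0.0591 0.093 ] 75.0
288 254 [0.5079 0.059  0.0971] 75.0
288 258 [0.5078 0.0589 0.1016] 77.0
288 262 [0.5076 0.0587 0.1058] 76.0
288 266 [0.5078 0.0586 0.1092] 74.0
288 270 [0.5077 0.0585 0.1128] 74.0
288 274 [0.5083 0.0584 0.1152] 74.0
304 238 [0.5089 0.0676 0.0755] 106.0
304 242 [0.511  0.0676 0.0755] 105.0
304 246 [0.5143 0.0679 0.0726] 95.0
304 250 [0.5451 0.0737 0.0058] 121.0
304 254 [0.547  0.0736 0.0086] 93.0
304 258 [0.5466 0.0729 0.0165] 85.0
304 262 [0.5117 0.066  0.0972] 21.0
304 266 [0.5119 0.0657 0.1008] 21.0
304 270 [0.5117 0.0654 0.1049] 24.0
304 274 [0.5125 0.0653 0.1069] 19.0
```

The depth readings show the closed pads end near z=0.090 with the TCP at 0.081. So the tip is over the ring, not beside it, which explains the lack of contact. I'll back off, go 28 mm lower and press in again.

Emit:
{"name": "send_rows", "arguments": {"translation": [[25, -4, 0], [41, -4, 0], [41, -4, -15], [41, -4, -28], [41, -4, -28], [25, -4, -28], [15, -4, -28], [13, -4, -28], [12, -4, -28], [12, -4, -28]], "turn": [[0, 0, 0], [0, 0, 0], [0, 0, 0], [0, 0, 0], [0, 0, 0], [0, 0, 0], [0, 0, 0], [0, 0, 0], [0, 0, 0], [0, 0, 0]]}}

```text
t: 5.12
ee_pos: [0.5319, 0.0501, 0.0539]
eef_rot: [-1.571, -0.002, -0.0]
ft_force: [1.9, -0.6, -1.2]
gripper_width: 0.0
```

Emit:
{"name": "send_rows", "arguments": {"translation": [[-1, 0, 0], [-2, 0, 0], [-2, 0, 0]], "turn": [[0, 0, 0], [0, 0, 0], [0, 0, 0]]}}

```text
t: 5.37
ee_pos: [0.5313, 0.0501, 0.0541]
eef_rot: [-1.571, -0.003, -0.002]
ft_force: [9.0, -0.3, -0.5]
gripper_width: -0.002
```

```bash
cat > path.py <<'E'
import numpy as np
def path(C=(490,55),R=30,p=3):
    # finger polygon reflected; roll contact normal phi (ring->finger) from 0 CCW
    V=np.array([(-11.3,-7),(-7.5,-13.5),(7.5,-13.5),(11.3,-7),(11.3,7),(7.5,13.5),(-7.5,13.5),(-11.3,7)])
    out=[];s=0;S=[];last=None
    for phi in np.arange(-.002,2*np.pi*2.2,.002):
        n=np.array([np.cos(phi),np.sin(phi)]); k=np.argmin(V@n)   # contacting vertex
        full=R*n-V[k]
        if last is not None: 
            d=np.linalg.norm(full-last); s+=d
        last=full; S.append(s); out.append(np.r_[np.array(C)+(R-p)*n-V[k],phi])
    return np.array(S),np.array(out)
def wp(s):
    S,P=path(); return np.array([np.interp(s,S,P[:,i]) for i in range(3)]).T
E
python3 - <<'E'
from path import *
s=np.arange(0,520,7); 
for a,b in zip(s,wp(s)): print(a,b.round(1))
E
```

```text
0 [528.3  47.9  -0. ]
7 [528.3  54.9  -0. ]
14 [528.3  61.9  -0. ]
21 [5.276e+02 6.820e+01 2.000e-01]
28 [5.254e+02 7.410e+01 5.000e-01]
35 [5.221e+02 8.000e+01 5.000e-01]
42 [518.5  85.5   0.7]
49 [514.   89.9   0.9]
56 [508.6  93.1   1.1]
63 [502.6  95.    1.4]
70 [496.2  95.5   1.6]
77 [489.2  95.5   1.6]
84 [482.2  95.5   1.6]
91 [476.   94.7   1.8]
98 [470.1  92.5   2. ]
105 [464.9  89.    2.3]
112 [460.6  84.4   2.5]
119 [457.2  78.6   2.6]
126 [454.   72.8   2.7]
133 [452.1  66.8   3. ]
140 [451.7  60.4   3.1]
147 [451.7  53.4   3.1]
154 [451.7  46.5   3.2]
161 [452.8  40.3   3.4]
168 [455.3  34.6   3.7]
175 [458.8  28.5   3.7]
182 [462.5  23.4   3.9]
189 [467.2  19.2   4.1]
196 [472.8  16.3   4.3]
203 [478.9  14.7   4.6]
210 [485.5  14.5   4.7]
217 [492.5  14.5   4.7]
224 [499.3  14.6   4.8]
231 [505.5  15.7   5. ]
238 [511.2  18.2   5.2]
245 [516.2  22.    5.5]
252 [520.2  26.9   5.7]
259 [523.7  32.8   5.8]
266 [526.6  38.6   5.9]
273 [528.1  44.7   6.2]
280 [528.3  51.3   6.3]
287 [528.3  58.3   6.3]
294 [528.1  65.    6.4]
301 [526.7  71.1   6.6]
308 [523.9  76.9   6.8]
315 [520.4  82.8   6.8]
322 [516.4  87.7   7.1]
329 [511.5  91.6   7.3]
336 [505.8  94.2   7.5]
343 [499.6  95.4   7.8]
350 [492.8  95.5   7.9]
357 [485.8  95.5   7.9]
364 [479.2  95.3   8. ]
371 [473.1  93.8   8.2]
378 [467.5  90.9   8.4]
385 [462.7  86.9   8.7]
392 [459.   81.8   8.9]
399 [455.4  75.7   8.9]
406 [452.9  70.    9.1]
413 [451.8  63.8   9.4]
420 [451.7  57.    9.4]
427 [451.7  50.    9.4]
434 [452.1  43.5   9.6]
441 [453.8  37.5   9.8]
448 [457.   31.7  10. ]
455 [460.5  25.9  10. ]
462 [464.7  21.2  10.3]
469 [469.8  17.6  10.5]
476 [475.7  15.4  10.7]
483 [481.9  14.5  11. ]
490 [488.9  14.5  11. ]
497 [495.9  14.5  11. ]
504 [502.3  14.9  11.2]
511 [508.3  16.8  11.4]
518 [513.7  19.9  11.6]
```

Emit:
{"name": "send_rows", "arguments": {"translation": [[-1, 5, 0], [-1, 12, 0], [-1.5, 18.5, 0], [-3.7, 24.3, 0], [-7, 30.2, 0], [-10.6, 35.7, 0], [-10.6, 35.7, 0]], "turn": [[0, 0, 0], [0, 0, 0], [0, 0, 0], [0, 0, 0], [0, 0, 0], [0, 0, 0], [0, 0, 0]]}}

```text
t: 5.95
ee_pos: [0.5179, 0.0868, 0.0533]
eef_rot: [-1.57, -0.001, 0.002]
ft_force: [0.8, 2.1, 0.9]
gripper_width: 0.001
```

```bash
cat > bar.py <<'E'
from h import *
import sys
def bar(n="wrist",zt=.076,name=None,C=(.490,.055)):
    m=r.camera_model(n); im,d=r.read_camera(n)
    # unwarp ring top: sample plane z=zt on polar grid
    a=np.radians(np.arange(0,360,1)); res=[]
    for rad in np.arange(.014,.0245,.001):
        P=np.c_[C[0]+rad*np.cos(a),C[1]+rad*np.sin(a),np.full(360,zt)]
        q=proj(n,P,m).astype(np.float32); res.append(cv2.remap(im.max(2),q[:,:1],q[:,1:],cv2.INTER_LINEAR).ravel())
    res=np.mean(res,0)
    z=np.fft.ifft(np.fft.fft(res)*np.fft.fft(np.r_[np.ones(6),np.zeros(349),np.ones(5)])).real/11
    o=np.argsort(z)[:40]
    print("t",r.observe()["t"],"darkest deg",o[:1],"vals",z[o[0]].round(),"median",np.median(z).round(),"joint mod 360 ~",(o[0]-168))
    print("profile/15deg",z[::15].round().astype(int))
    if name:
        g=np.mgrid[0:300,0:300]; x=(150-g[0])/150*.04+C[0]; y=(150-g[1])/150*.04+C[1]
        q=proj(n,np.c_[x.ravel(),y.ravel(),np.full(x.size,zt)],m).reshape(300,300,2).astype(np.float32)
        cv2.imwrite(name,cv2.remap(im,q[...,0],q[...,1],cv2.INTER_LINEAR)[:,:,::-1])
E
python3 - <<'E'
from bar import *
print(r.observe()["ee_pos"],r.observe()["ft_force"])
bar(name="pics/b1.png")
E
```

```text
[0.51790565 0.08675608 0.05327868] [0.76226525 2.10056223 0.91025632]
t 6.0 darkest deg [158] vals 47.0 median 152.0 joint mod 360 ~ -10
profile/15deg [147 153 114 104 104 103 103 105 106 106  77  67 106 181 186 183 183 182
 182 181 179 177 175 178]
```

Rolling works: the bar went from 82° to 158°. The end force was low, so I'll press a little deeper.

```bash
sed -i 's/p=3)/p=4.5)/' path.py
python3 - <<'E'
from path import *
b=np.array([518.5,85.5])
for s0 in range(49,430,70):
    w=wp(np.arange(s0,s0+64,7))[:,:2].round(0 if 0 else 1); print(s0,(w-b).round(1).tolist(),w[-1]); b=w[-1]
E
```

```text
49 [[-5.4, 3.2], [-10.5, 6.2], [-16.2, 8.0], [-22.3, 8.5], [-29.3, 8.5], [-36.2, 8.5], [-42.1, 7.8], [-47.7, 5.7], [-52.6, 2.3], [-56.6, -2.0]] [461.9  83.5]
119 [[-3.4, -5.6], [-6.6, -11.3], [-8.3, -17.0], [-8.7, -23.1], [-8.7, -30.1], [-8.7, -36.9], [-7.7, -42.7], [-5.3, -48.2], [-1.8, -54.2], [1.7, -59.1]] [463.6  24.4]
189 [[4.5, -3.9], [9.7, -6.7], [15.5, -8.2], [21.9, -8.4], [28.9, -8.4], [35.6, -8.3], [41.4, -7.3], [46.9, -4.9], [51.6, -1.3], [55.3, 3.3]] [518.9  27.7]
259 [[3.5, 5.9], [6.3, 11.4], [7.7, 17.2], [7.9, 23.6], [7.9, 30.6], [7.7, 37.1], [6.4, 42.9], [3.7, 48.4], [0.2, 54.3], [-3.5, 59.0]] [515.4  86.7]
329 [[-4.7, 3.6], [-10.1, 6.1], [-15.9, 7.2], [-22.6, 7.3], [-29.6, 7.3], [-36.0, 7.1], [-41.8, 5.7], [-47.1, 3.0], [-51.6, -0.8], [-55.1, -5.7]] [460.3  81. ]
399 [[-3.6, -6.0], [-6.0, -11.5], [-7.0, -17.3], [-7.1, -24.0], [-7.1, -31.0], [-6.7, -37.2], [-5.1, -42.9], [-2.0, -48.6], [1.4, -54.2], [5.4, -58.7]] [465.7  22.3]
```

Emit:
{"name": "send_rows", "arguments": {"translation": [[-5.5, 3, 0], [-10.5, 6, 0], [-16, 8, 0], [-22.5, 8.5, 0], [-29.5, 8.5, 0], [-36, 8.5, 0], [-42, 8, 0], [-47.5, 5.5, 0], [-52.5, 2.5, 0], [-56.5, -2, 0]], "turn": [[0, 0, 0], [0, 0, 0], [0, 0, 0], [0, 0, 0], [0, 0, 0], [0, 0, 0], [0, 0, 0], [0, 0, 0], [0, 0, 0], [0, 0, 0]]}}

```text
t: 6.83
ee_pos: [0.4614, 0.0836, 0.0532]
eef_rot: [-1.571, -0.0, 0.001]
ft_force: [-0.2, 2.4, 0.9]
gripper_width: -0.001
```

Run:
```python
from bar import *
print(r.observe()["ee_pos"],r.observe()["ft_force"])
bar(name="pics/b2.png"); bar("top",name="pics/b2t.png")
```

```text
[0.46138121 0.08355026 0.05320616] [-0.17406715  2.36499335  0.89341651]
t 6.8833 darkest deg [130] vals 21.0 median 24.0 joint mod 360 ~ -38
profile/15deg [23 24 23 22 23 22 22 22 23 21 22 56 43 24 25 24 24 26 36 63 30 25 23 23]
t 6.9333 darkest deg [313] vals 59.0 median 64.0 joint mod 360 ~ 145
profile/15deg [62 64 64 65 66 66 68 68 67 67 67 66 66 63 64 64 64 62 62 61 60 59 62 63]
```

Emit:
{"name": "send_rows", "arguments": {"translation": [[1.5, -1.5, 0], [3, -3, 0], [3, -3, 0], [3, -3, 0]], "turn": [[0, 0, 0], [0, 0, 0], [0, 0, 0], [0, 0, 0]]}}

```text
t: 7.27
ee_pos: [0.4618, 0.0823, 0.0527]
eef_rot: [-1.567, 0.004, 0.007]
ft_force: [-24.1, 18.6, 18.7]
gripper_width: -0.004
```

```bash
cat > path.py <<'E'
import numpy as np
def path(p,C=(490,55),R=30,a=11.4,b=7):
    phi=np.arange(0,26,.002); n=np.c_[np.cos(phi),np.sin(phi)]
    h=np.hypot(a*n[:,0],b*n[:,1]); sup=np.c_[a*a*n[:,0],b*b*n[:,1]]/h[:,None]
    full=R*n+sup; S=np.r_[0,np.cumsum(np.linalg.norm(np.diff(full,axis=0),axis=1))]
    return S,np.c_[C+(R-p)*n+sup,phi]
def wp(phi0,ds,p):   # ds: mm rolled after contact angle phi0
    S,P=path(p); s=np.interp(phi0,P[:,2],S)+np.array(ds)
    return np.array([np.interp(s,S,P[:,i]) for i in range(3)]).T
E
python3 - <<'E'
from path import *
for ph in (0,np.pi*.75,np.pi/2): print(wp(ph,[0],3))
b=np.array([464.9,80.5])
w=wp(np.pi*.75,np.arange(0,100,8),3); print(w.round(1)); print((w[:,:2]-b).round(1).tolist())
E
```

```text
[[528.4  55.    0. ]]
[[461.19337049  77.75472131   2.35619449]]
[[490.00000001  88.99997816   1.57079633]]
[[461.2  77.8   2.4]
 [456.6  72.    2.6]
 [453.4  65.5   2.8]
 [451.8  58.4   3. ]
 [451.8  51.1   3.3]
 [453.6  44.    3.5]
 [456.9  37.5   3.7]
 [461.6  31.9   3.9]
 [467.4  27.3   4.1]
 [474.   24.    4.3]
 [481.2  21.9   4.5]
 [488.6  21.    4.7]
 [496.1  21.4   4.8]]
[[-3.7, -2.7], [-8.3, -8.5], [-11.5, -15.0], [-13.1, -22.1], [-13.1, -29.4], [-11.3, -36.5], [-8.0, -43.0], [-3.3, -48.6], [2.5, -53.2], [9.1, -56.5], [16.3, -58.6], [23.7, -59.5], [31.2, -59.1]]
```

Emit:
{"name": "send_rows", "arguments": {"translation": [[-3.5, -2.5, 0], [-8.5, -8.5, 0], [-11.5, -15, 0], [-13, -22, 0], [-13, -29.5, 0], [-11.5, -36.5, 0]], "turn": [[0, 0, 0], [0, 0, 0], [0, 0, 0], [0, 0, 0], [0, 0, 0], [0, 0, 0]]}}

```text
t: 7.77
ee_pos: [0.4515, 0.0436, 0.0526]
eef_rot: [-1.571, 0.002, 0.004]
ft_force: [-12.4, -0.1, 5.6]
gripper_width: 0.002
```

Emit:
{"name": "send_rows", "arguments": {"translation": [[3.5, -6.5, 0], [8, -12, 0], [14, -16.5, 0]], "turn": [[0, 0, 0], [0, 0, 0], [0, 0, 0]]}}

```text
t: 8.02
ee_pos: [0.4633, 0.0255, 0.0521]
eef_rot: [-1.575, 0.006, 0.006]
ft_force: [-33.3, -20.2, 19.5]
gripper_width: 0.001
```

Emit:
{"name": "send_rows", "arguments": {"translation": [[6, -5.5, 0], [13, -9, 0], [20.5, -10, 0]], "turn": [[0, 0, 0], [0, 0, 0], [0, 0, 0]]}}

```text
t: 8.27
ee_pos: [0.4863, 0.0137, 0.0527]
eef_rot: [-1.578, 0.004, 0.002]
ft_force: [-7.3, -31.0, 7.5]
gripper_width: -0.002
```

Run:
```python
from bar import *
print(r.observe()["ee_pos"],r.observe()["ft_force"])
bar(zt=.0765,name="pics/b3.png")
```

```text
[0.4863408  0.01372351 0.052676  ] [ -7.34809716 -31.00364651   7.54783161]
t 8.3167 darkest deg [300] vals 25.0 median 111.0 joint mod 360 ~ 132
profile/15deg [ 28  27  25  25 122 122  54 119 117 112 112 111 111 112 112 113 113 113
 104  63  25  26  28  30]
```

View pics/b3.png

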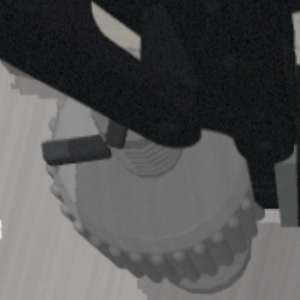

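The bar now points left at (40–110,150), about 90°. That means it turned about 290° with practically no slip, so the joint is about 4.9 rad. The measured finger outline is roughly round with a 10–11.5 mm half-width, so I'll orbit on a 38 mm circle.

Emit:
{"name": "send_rows", "arguments": {"translation": [[8.7, 0, 0], [16.3, 2.3, 0], [23.3, 6, 0], [29.4, 11, 0], [34.3, 17.4, 0], [37.8, 24.5, 0], [39.7, 32.2, 0], [40, 40.2, 0], [38.6, 48, 0], [35.7, 55.3, 0]], "turn": [[0, 0, 0], [0, 0, 0], [0, 0, 0], [0, 0, 0], [0, 0, 0], [0, 0, 0], [0, 0, 0], [0, 0, 0], [0, 0, 0], [0, 0, 0]]}}

```text
t: 9.15
ee_pos: [0.5269, 0.0734, 0.0541]
eef_rot: [-1.571, -0.004, -0.004]
ft_force: [10.7, 2.6, 0.9]
gripper_width: 0.005
```

Run:
```python
from bar import *
print(r.observe()["ee_pos"],r.observe()["ft_force"])
bar(zt=.078,name="pics/b4.png")
```

```text
[0.52693405 0.07340249 0.05413779] [10.72333523  2.56270725  0.93763132]
t 9.2 darkest deg [276] vals 85.0 median 107.0 joint mod 360 ~ 108
profile/15deg [102 103 104 105 105 105 105 106 107 107 108 107 107 106 105 145 187 186
 122 114 175 167 162 130]
```

View pics/b4.png

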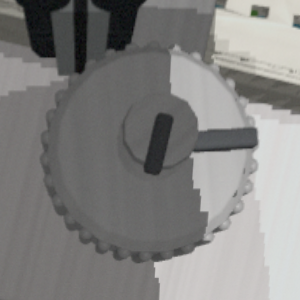

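The bar now points right at (200–255,140), about 277°, so the joint is about 8.2 rad. About 250° remain.

Emit:
{"name": "send_rows", "arguments": {"translation": [[-4.5, 6.6, 0], [-10.2, 12, 0], [-17, 16.4, 0], [-24.4, 19, 0], [-32.3, 20.2, 0], [-40.2, 19.6, 0], [-47.8, 17.4, 0]], "turn": [[0, 0, 0], [0, 0, 0], [0, 0, 0], [0, 0, 0], [0, 0, 0], [0, 0, 0], [0, 0, 0]]}}

```text
t: 9.78
ee_pos: [0.4769, 0.0937, 0.0543]
eef_rot: [-1.564, -0.004, 0.001]
ft_force: [-7.8, 26.2, 12.4]
gripper_width: -0.001
```

Run:
```python
from bar import *
print(r.observe()["ee_pos"],r.observe()["ft_force"])
bar(zt=.080,name="pics/b5.png")
```

```text
[0.47690966 0.09367348 0.05427131] [-7.82220693 26.23850427 12.42899202]
t 9.8333 darkest deg [85] vals 21.0 median 69.0 joint mod 360 ~ -83
profile/15deg [ 29  27  24  22  23  23  22  25 101 103 105 137 150 157 145 137 154 167
 143  28  26  25  76  58]
```

Emit:
{"name": "send_rows", "arguments": {"translation": [[-7, -3.7, 0], [-13, -8.8, 0], [-18, -15, 0], [-21.5, -22.2, 0], [-21.5, -22.2, 0], [-35, -17, 0], [-48, -17, 0], [-48, -17, 35], [-48, -17, 70], [-48, -17, 75]], "turn": [[0, 0, 0], [0, 0, 0], [0, 0, 0], [0, 0, 0], [0, 0, 0], [0, 0, 0], [0, 0, 0], [0, 0, 0], [0, 0, 0], [0, 0, 0]]}}

```text
t: 10.67
ee_pos: [0.4301, 0.0735, 0.1329]
eef_rot: [-1.57, -0.005, -0.004]
ft_force: [0.9, 0.0, 0.8]
gripper_width: -0.003
```

Emit:
{"name": "send_rows", "arguments": {"translation": [[33, -5, 10], [66, -15, 20], [100, -22, 30], [133, -35, 40], [133, -35, 40]], "turn": [[0, 0, 0], [0, 0, 0], [0, 0, 0], [0, 0, 0], [0, 0, 0]]}}

```text
t: 11.08
ee_pos: [0.5666, 0.0363, 0.1691]
eef_rot: [-1.572, -0.002, -0.004]
ft_force: [0.5, -0.7, -0.4]
gripper_width: 0.001
```

Run:
```python
from bar import *
print(r.observe()["ee_pos"],r.observe()["ft_force"])
bar(zt=.081,name="pics/b6.png")
```

```text
[0.56656328 0.03629875 0.16912354] [ 0.47541059 -0.6861788  -0.37186862]
t 11.1333 darkest deg [96] vals 52.0 median 115.0 joint mod 360 ~ -72
profile/15deg [113 111 112 113 114 114  72  88 115 116 116 115 117 117 117 118 118 117
 117 116 115 115 115 113]
```

View pics/b6.png

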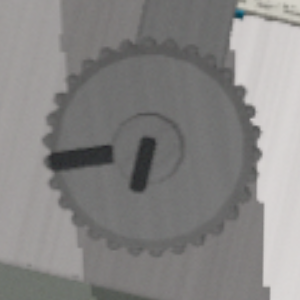

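The bar is at (50–112,158), about 96°, and the mark is at about 167°, so about 70° remain (joint about 11.35). The final short stroke goes on the +x side.

Emit:
{"name": "send_rows", "arguments": {"translation": [[0, 0, -38], [0, 0, -76], [0, 0, -112], [0, 0, -112], [-20, 1.8, -112], [-30, 1.8, -112], [-35, 3.8, -112], [-35, 3.8, -112]], "turn": [[0, 0, 0], [0, 0, 0], [0, 0, 0], [0, 0, 0], [0, 0, 0], [0, 0, 0], [0, 0, 0], [0, 0, 0]]}}

```text
t: 11.8
ee_pos: [0.529, 0.0416, 0.0591]
eef_rot: [-1.573, -0.006, -0.005]
ft_force: [17.0, -5.0, -10.4]
gripper_width: 0.001
```

Emit:
{"name": "send_rows", "arguments": {"translation": [[1.9, 7.7, 0], [2.2, 15.7, 0], [0.8, 23.5, 0], [-2.1, 30.8, 0], [-2.1, 30.8, 0], [9, 38, 0], [20, 44, 0], [20, 44, 0]], "turn": [[0, 0, 0], [0, 0, 0], [0, 0, 0], [0, 0, 0], [0, 0, 0], [0, 0, 0], [0, 0, 0], [0, 0, 0]]}}

```text
t: 12.47
ee_pos: [0.5479, 0.0872, 0.0582]
eef_rot: [-1.57, -0.003, -0.001]
ft_force: [0.4, -0.9, -0.1]
gripper_width: 0.001
```

Run:
```python
from bar import *
print(r.observe()["ee_pos"],r.observe()["ft_force"])
bar(zt=.082,name="pics/b7.png")
```

```text
[0.54794298 0.08724208 0.05824973] [ 0.37605361 -0.92817027 -0.09123366]
t 12.5167 darkest deg [167] vals 47.0 median 110.0 joint mod 360 ~ -1
profile/15deg [169 106 106 106 105 105 106 107 109 110 109  50  96 108 146 188 189 186
 186 186 187 186 186 187]
```

View pics/b7.png

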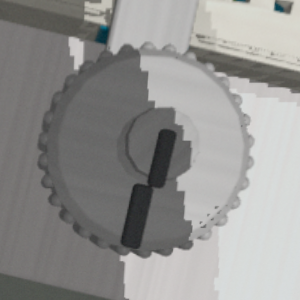

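The bar is in line with the mark: the ring bar at (135,215) meets the stud mark at (160,160). The turns add up to about 805° from -1.5 rad, which gives about 12.56 rad. I'll check this independently from the ring's height.

Run:
```python
from h import *
import pickle
def hgt(d,m,n=9):
    T=np.array(m["camera_from_world"]); out=[]
    for a in np.radians(np.arange(190,350,5)):
        u,v=proj("wrist",[[.49+.018*np.cos(a),.055+.018*np.sin(a),.08]],m)[0]; u,v=int(round(u)),int(round(v))
        q=cv2.undistortPoints(np.array([[[u,v]]],float),np.array(m["intrinsics"]),np.array(m["D"])).ravel(); z=d[v,u]
        out.append(((np.array([q[0]*z,-q[1]*z,-z])-T[:3,3])@T[:3,:3])[2])
    return np.median(out)
print("before",hgt(np.load("pics/w2d.npy"),pickle.load(open("pics/w2m.pkl","rb"))))
m=r.camera_model("wrist"); im,d=r.read_camera("wrist"); print("now",hgt(d,m))
```

```text
before 0.07517935577250374
now 0.08160288791900185
```

The ring has risen 6.4 mm; 6.7 mm is expected for 2.24 turns, so the count holds. Now I push the strap post clockwise, away from the dish.

Emit:
{"name": "send_rows", "arguments": {"translation": [[30, -8, -4], [53, -16, -8], [54, -27, -8], [54, -39, -8], [52.5, -50, -8], [50, -61, -8], [46, -72, -8], [41, -82.5, -8], [35.5, -92.5, -8], [28.5, -101.7, -8]], "turn": [[0, 0, 0], [0, 0, 0], [0, 0, 0], [0, 0, 0], [0, 0, 0], [0, 0, 0], [0, 0, 0], [0, 0, 0], [0, 0, 0], [0, 0, 0]]}}

```text
t: 13.4
ee_pos: [0.5741, -0.0165, 0.0486]
eef_rot: [-1.571, -0.001, 0.0]
ft_force: [1.5, 1.8, -0.4]
gripper_width: -0.002
```

Emit:
{"name": "send_rows", "arguments": {"translation": [[-8, -8.5, 0], [-16.5, -16, 0], [-26, -22.5, 0], [-36, -28, 0], [-46.5, -32.7, 0], [-57.5, -36, 0], [-69, -38, 0], [-80.5, -39, 0], [-92, -39, 0], [-92, -39, 0]], "turn": [[0, 0, 0], [0, 0, 0], [0, 0, 0], [0, 0, 0], [0, 0, 0], [0, 0, 0], [0, 0, 0], [0, 0, 0], [0, 0, 0], [0, 0, 0]]}}

```text
t: 14.23
ee_pos: [0.4803, -0.0547, 0.0483]
eef_rot: [-1.571, 0.0, 0.001]
ft_force: [0.6, -0.3, 0.9]
gripper_width: 0.003
```

Emit:
{"name": "send_rows", "arguments": {"translation": [[-6, 0.7, 0], [-11, 1.4, 0], [-11, 1.4, 0]], "turn": [[0, 0, 0], [0, 0, 0], [0, 0, 0]]}}

```text
t: 14.48
ee_pos: [0.4709, -0.0529, 0.0483]
eef_rot: [-1.571, -0.001, 0.001]
ft_force: [0.4, -0.2, 0.7]
gripper_width: -0.0
```

Emit:
{"name": "send_rows", "arguments": {"translation": [[-5.5, 1, 0], [-9, 2, 0], [-9, 2, 0]], "turn": [[0, 0, 0], [0, 0, 0], [0, 0, 0]]}}

```text
t: 14.73
ee_pos: [0.4646, -0.0514, 0.0489]
eef_rot: [-1.572, -0.004, -0.003]
ft_force: [12.7, -2.1, -7.1]
gripper_width: -0.001
```

Run:
```python
from h import *
print(r.observe()["ee_pos"],r.observe()["ft_force"])
im,d=r.read_camera("top"); i2,_=r.read_camera("scene")
a=cv2.resize(im[145:285,215:375],(480,420)); b=cv2.resize(i2[150:290,180:340],(480,420))
cv2.imwrite("pics/p1.png",cv2.resize(np.hstack([a,b])[:,:,::-1],(796,348)))
```

```text
[ 0.46459074 -0.05135233  0.04894212] [12.67003474 -2.0852384  -7.10679002]
```

View pics/p1.png

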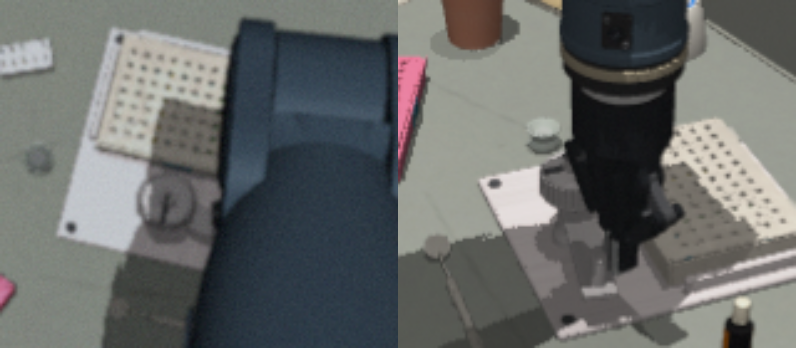

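The finger met the stop at 12.7 N with the strap off the cassette. I'll back off, rise and check numerically.

Emit:
{"name": "send_rows", "arguments": {"translation": [[10, -2, 0], [22, -5, 0], [22, -5, 30], [22, -5, 65], [22, -5, 100], [22, -5, 125], [50, 20, 125], [80, 50, 125], [98, 70, 125], [98, 70, 125]], "turn": [[0, 0, 0], [0, 0, 0], [0, 0, 0], [0, 0, 0], [0, 0, 0], [0, 0, 0], [0, 0, 0], [0, 0, 0], [0, 0, 0], [0, 0, 0]]}}

```text
t: 15.67
ee_pos: [0.5629, 0.0223, 0.1725]
eef_rot: [-1.57, -0.003, 0.003]
ft_force: [0.9, 0.8, -0.1]
gripper_width: 0.001
```

Run:
```python
from bar import *
s=r.observe(); print(s["ee_pos"],s["ft_force"])
bar(zt=.082)
m=r.camera_model("wrist"); T=np.array(m["camera_from_world"]); im,d=r.read_camera("wrist")
v,u=np.nonzero(d>0); q=cv2.undistortPoints(np.c_[u,v].astype(float).reshape(-1,1,2),np.array(m["intrinsics"]),np.array(m["D"])).reshape(-1,2)
z=d[v,u]; P=(np.c_[q[:,0]*z,-q[:,1]*z,-z]-T[:3,3])@T[:3,:3]
rr=np.hypot(P[:,0]-.49,P[:,1]-.055)
k=(rr>.09)&(rr<.125)&(P[:,2]>.055)&(P[:,2]<.085)&(P[:,0]<.52)
c=np.median(P[k],0); print("post",k.sum(),c,np.degrees(np.arctan2(c[1]-.055,c[0]-.49))+13)
t,_=r.read_camera("top"); o=cv2.imread("pics/top0.png")[:,:,::-1]
for nm,(x,y) in dict(dish=(231,210),bottle=(350,217),bur=(225,168),mirror=(290,273),cas=(270,185)).items():
    w=np.s_[y-12:y+13,x-12:x+13]; print(nm,cv2.phaseCorrelate(o[w].mean(2),t[w].mean(2)))
```

```text
[0.56285832 0.02234683 0.17254235] [ 0.9142864   0.83468367 -0.09019412]
t 15.7167 darkest deg [167] vals 52.0 median 114.0 joint mod 360 ~ -1
profile/15deg [113 113 113 113 113 118 127 126 119 115 114  54 110 117 117 116 116 114
 114 114 114 114 114 114]
post 461 [ 0.44753956 -0.04399168  0.0730534 ] -100.21591371394061
dish ((0.45682125273435403, 0.580733908772082), 1.1014516468752829)
bottle ((-9.854683114195517, -5.381053714202448), 0.12539959196671022)
bur ((0.4484899854574156, 0.3533564314385931), 0.9170755271794893)
mirror ((-6.435116441122972, -6.698457582196145), 0.23755217207906681)
cas ((16.185066278359237, 0.5947688256343628), -0.02526214538864819)
```

```bash
python3 -c "
from plant import r
print(r.hand_in())"
```

```text
the job is handed in; nothing more can be done
None
```

I rolled the ring with the closed fingertips on the outside of its rim, from about -1.5 rad through the mark and two more full turns. I then pushed the strap post clockwise to its stop, backed off and handed the job in at about 16 s.

**Last checks**
- **Ring:** the bar lies at 167°, in line with the mark to within 1–2°, and it did not shift during the strap push. The ring rose 6.4 mm, against 6.7 mm expected for the turns made, which supports the turn count (about 12.56 rad).
- **Strap:** the post sits at about -100° (-1.75 rad), which is the stop. I felt 12.7 N there before backing off.
- **Contact:** the fingers are clear of everything, with wrist force near zero.

**What disagreed**
- **Fingertip position:** by depth, the closed fingertips ended about 9 mm behind the TCP, not 25 mm ahead as stated. My first approach therefore passed over the ring without touching it, and I corrected the height.
- **Shift check:** comparing the top view before and after showed the dish and bur block unmoved. For the bottle, mirror and cassette it gave no usable answer, probably because the arm and its shadow covered them. The fingertips were kept clear of all three, but I did not confirm their positions by measurement.

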